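# Spring open the spare-blade box

## Task

The scroll saw needs a new blade. Two grey boxes with spring-loaded covers are screwed to the bench: slide the black thumb latch of the long box to the left (as seen from the latch side of the box) until its cover springs open, then let go of the latch and leave the cover standing fully open. Leave the square box shut.

Things in the scene. Friction and masses are not known exactly. Their poses are not given: they have to be found in the camera images.
- long_thumb (a point): Centre of the LONG box's latch ridge: black, upright, 22 (x) x 12 (y) x 14 mm high, top 7 mm above this point. It stands on a black base 26 x 20 x 8 mm, whose top is 7 mm below this point; the box's flat ledge, free to both sides, is 15.5 mm below and the bench 60.5 mm below. Axes: x towards the hinge, y the way the latch slides to release, z up.
- long_latch (a joint): Slide of the long box's latch in m: 0 at rest, 0.016 at the stop; the cover is let go at about 0.010. A spring of 1.6 to 3 N pulls it back to 0. The box, fixed to the bench, is about 110 (x) x 210 (y) x 45 mm high; the latch is in the middle of its front ledge, on the robot's side; boxes stand turned by up to 20 degrees.
- long_cover (a joint): Hinge of the long box's cover in rad: about 0 shut and held by the latch, 1.75 fully open. Once let go its own spring swings it open in about a second and keeps it open. The cover, 66 mm deep, begins 21 mm from the ridge's centre in +x and swings up and away from the latch, about a hinge at its far edge, 90 mm from the ridge's centre.
- square_cover (a joint): Hinge of the SQUARE box's cover in rad, about 0 shut, 1.75 open; it must stay shut. This box is about 110 x 110 x 45 mm, otherwise of the same build, material and latch, and stands to the left or right of the long box.

How it is judged:
By the outcome, as a careful person would: the job done as asked, in the order asked, and still so for the second after the job is handed in, with the robot touching nothing.
It also fails if it takes over 29 s, if anything falls off the work surface, if the arm or the gripper's body presses on something with over 40 N, if the wrist force passes 120 N, or if a joint passes its speed limit or range.

## Robot

A 6-joint arm with a two-finger parallel gripper is mounted at the origin on a cart in front of the work surface, level with it; the furniture and walls round the work are solid. World frame = base frame: x ahead of the robot, y to its left, z up, the work surface at z = 0. Lengths are in m, angles in rad, forces in N, time in s.
With the tool pointing down it reaches from about 0.375 to 0.9 m from the base axis. Payload 3.1 kg.
Tool frame: the origin (TCP) lies on the centre line of the jaws, within the pads' length; the fingertips stand 19 mm ahead of it and the grasp point (between the pads) is the TCP; z points along the fingers, y is the direction in which the jaws open and shut (so a half turn about z gives the same grasp; the last joint's range is limited). The gripper opens to 85 mm and grips with 20 to 120 N. Pads are 22 mm wide; open, the fingers measure 114 mm over their backs; the gripper's body (76 mm by 85 mm) begins 54 mm behind the grasp point. The pads swing forward as they close: fully open they stand 13 mm farther back than shut.
Start: joints at [1.062, 0.527, 1.433, -0, 1.181, -0.178], TCP at [0.203, 0.591, 0.221] pointing down, gripper open.
Joint ranges: [-3.08, 3.08], [-0.75, 2.2], [0.22, 2.44], [-1.43, 4.57], [0, 2.65], [-2.85, 2.85]. Speed limits (rad/s): [2.79, 2.79, 3.14, 3.14, 3.14, 3.14].

## Interface

Orientations are given as a unit quaternion [x, y, z, w].
In Python, from station import manip, imaging, workorder gives the robot as it stands.
- The arm moves only by the shell command python3 -m creep 'ROWS' [FORCE]. ROWS is a JSON object of lists of equal length, an entry for each row: "claw": the finger opening in cm, from 0 to 8.54; "dp": the shift along the tool's x, y, z in cm, a list of three; "roll": the turn about the tool's z in rad. In form: {"claw": [claw, ...], "dp": [[dx, dy, dz], ...], "roll": [roll, ...]}. A call has 1 to 12 rows; each row is the pose to reach, as a shift and turn from the pose commanded when the call began, along the tool's axes at that moment; what a row does not reach only later rows make up. A row lasts 1/10 s, in which the tool goes at most 50 mm and 8.59 degrees, less where a joint would pass 70% of its speed; a pose out of reach is approached as far as the arm can. A call with a gripper value outside its range is refused whole. The fingers move at their own pace and stop on an object; FORCE is the grip in N (left out, the last holds). Time passes only in rows, so rows that repeat a pose let the fingers close. It gives the time, the measured TCP pose, the force and the opening at its end, in the units of the state.
- manip.sense(): the state, without advancing time (a new reading comes with each control period).
- imaging.snapshot(name): name is "scene" or "side" or "wrist"; returns a dict with "image" (420x560x3 uint8, red, green, blue), "z_map" (420x560 float32, m along the optical axis (not along the pixel's ray), 0 where there is no reading), "vfov" (degrees; the focal length in pixels is half the picture's height over the tangent of half this angle, whatever the lens; pixels are square), "cx", "cy" (the principal point, pixels), "R" (3x3) and "t" (3): a world point X has camera coordinates R X + t. Camera axes: x right, y down, z forward; pixel columns grow to the right and rows downward; lengths in m; the calibration is good to about 2 mm. The wrist camera is an equidistant fisheye: a pixel r from the principal point sees the ray r / f radians off the axis. A picture is of the moment at which its call begins.
- workorder.sign_off(): hands the job in, once; it reports no verdict.
The state is a dict: "t": time; "q": joint angles; "qd": joint speeds; "tau": joint torques, N m; "tcp_pos": TCP position; "tool_rot": TCP orientation; "force": force on the tool from outside, world axes, zero at the start; "ft_torque": the same for the moment, N m; "finger_gap": opening from 0.0 (shut) to 1.0 (fully open).
Only numpy, scipy, OpenCV 4.12 (cv2) and the standard library are available. Lean on these libraries where they do the work, as an engineer would, in place of code of your own. Each camera call takes 0.05 s, during which the arm holds its last target.

## Working session

There is one attempt and no reset: what is moved stays moved. The work goes in short steps, Python scripts to look and compute and a shell command to move; the robot and the scene stay as the last step left them, time stands still between calls to the robot, and variables do not carry over. Pictures are saved under pics/ and viewed, and the job is handed in when it is done.

```bash
ls; mkdir -p pics; python3 - <<'E'
from station import manip, imaging
import cv2,numpy as np
print(manip.sense())
for n in ["scene","side","wrist"]:
    s=imaging.snapshot(n); cv2.imwrite(f"pics/{n}0.png",s["image"][:,:,::-1]); np.savez(f"{n}0.npz",**s)
    print(n,s["vfov"],s["cx"],s["cy"],s["R"].round(3).tolist(),s["t"].round(3).tolist(),(s["z_map"]>0).mean())
E
```

```text
pics
{'t': 0.0, 'q': array([ 1.06148636e+00,  5.28461593e-01,  1.43390541e+00,  2.40301968e-05,
        1.18141155e+00, -1.78494782e-01]), 'qd': array([ 0.00044966, -0.00086795,  0.00114404, -0.0012541 ,  0.00111548,
       -0.00112777]), 'tau': array([-1.22431207e-03, -4.42360926e+01, -1.78021824e+01, -2.90339385e-04,
        8.51874298e-03, -1.22441133e-05]), 'tcp_pos': array([0.20260413, 0.59046654, 0.22043547]), 'tool_rot': array([ 1.64658785e-01,  9.86349983e-01, -1.02520852e-03, -3.78963392e-04]), 'force': array([ 0.12432714, -0.42886382, -0.38068436]), 'ft_torque': array([ 0.03621178, -0.00437387,  0.01875044]), 'finger_gap': 0.9980996252989736}
scene 44.174266011585445 273.4822444793366 206.14220041675262 [[0.734, -0.68, -0.008], [-0.273, -0.285, -0.919], [0.622, 0.676, -0.394]] [-0.329, 0.274, 0.596] 0.996109693877551
side 57.349533619355434 278.4820109488816 204.58134183068853 [[-0.947, -0.321, -0.017], [-0.183, 0.583, -0.792], [0.264, -0.747, -0.61]] [0.589, 0.107, 0.838] 0.9958715986394557
wrist 65.70646984690485 280.09822844130707 209.60001381089674 [[0.324, 0.946, -0.002], [0.911, -0.312, 0.271], [0.255, -0.09, -0.963]] [-0.624, -0.037, 0.378] 0.9859651360544218
```

View pics/scene0.png

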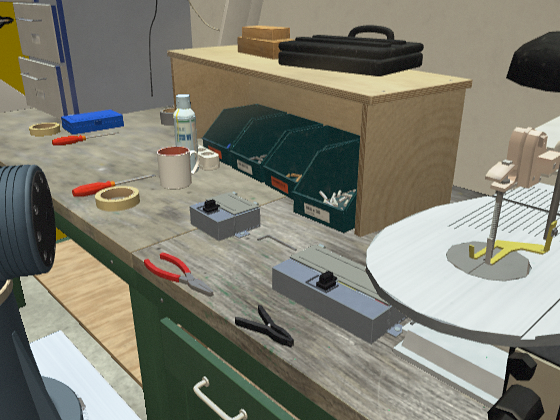

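View pics/side0.png

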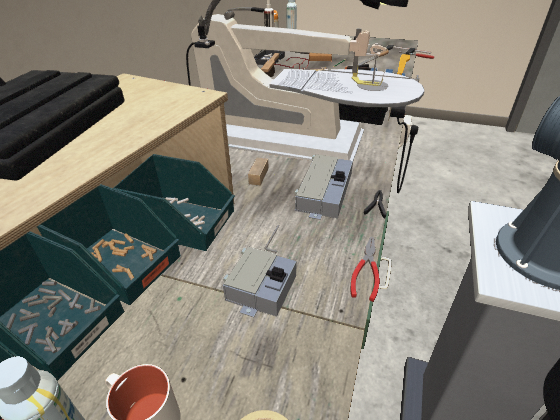

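View pics/wrist0.png

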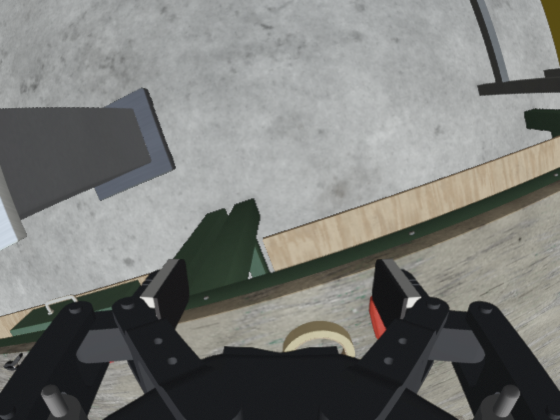

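The scene view shows the long box at about (335,295) with its latch at (326,280), and the square box at (225,215). In the side view the long box's latch is at (340,175) and the square's at (276,272). The wrist view shows only the bench edge.

```bash
python3 - <<'E'
import cv2,numpy as np
for n,(x,y) in {"scene":(326,285),"side":(335,180)}.items():
    im=np.load(f"{n}0.npz")["image"][:,:,::-1]
    c=im[y-50:y+50,x-65:x+65]; cv2.imwrite(f"pics/{n}0z.png",cv2.resize(c,None,fx=6,fy=6,interpolation=cv2.INTER_NEAREST))
E
cat > h.py <<'E'
import numpy as np
def cloud(s):
    h,w=s["z_map"].shape; f=h/2/np.tan(np.radians(float(s["vfov"]))/2)
    v,u=np.mgrid[:h,:w]; z=s["z_map"]
    P=np.stack([(u-s["cx"])/f*z,(v-s["cy"])/f*z,z],-1)
    return (P-s["t"])@s["R"]
def proj(s,X):
    h=s["z_map"].shape[0]; f=h/2/np.tan(np.radians(float(s["vfov"]))/2)
    c=s["R"]@X+s["t"]; return c[0]/c[2]*f+s["cx"],c[1]/c[2]*f+s["cy"]
E
python3 - <<'E'
import numpy as np
from h import *
for n,b in {"scene":(255,380,230,345),"side":(290,360,145,225)}.items():
    s=np.load(n+"0.npz"); P=cloud(s); im=s["image"].astype(int)
    u0,u1,v0,v1=b; Q=P[v0:v1,u0:u1].reshape(-1,3); C=im[v0:v1,u0:u1].reshape(-1,3)
    m=(C.max(1)<45)&(Q[:,2]>.03)&(Q[:,2]<.09)
    print(n,m.sum(),Q[m].min(0).round(4),Q[m].max(0).round(4),Q[m].mean(0).round(4))
    t=m&(Q[:,2]>np.percentile(Q[m][:,2],70)); print(" top",Q[t].mean(0).round(4))
    # box top
    k=(Q[:,2]>.035)&(Q[:,2]<.05); print(" boxz",np.histogram(Q[:,2],bins=np.arange(-.02,.1,.005)))
    print(" k",Q[k].min(0).round(3),Q[k].max(0).round(3),Q[k].mean(0).round(3))
E
```

```text
scene 248 [ 0.4665 -0.0969  0.0459] [ 0.5041 -0.077   0.0686] [ 0.4789 -0.0893  0.057 ]
 top [ 0.4791 -0.0877  0.0655]
 boxz (array([   0,    0,    7, 5877, 1069,  507,  712,  282,  329,  297,  310,
        294, 1722, 1894,  263,   38,   43,   54,    0,    0,    0,    0,
          0]), array([-2.00000000e-02, -1.50000000e-02, -1.00000000e-02, -5.00000000e-03,
        3.46944695e-18,  5.00000000e-03,  1.00000000e-02,  1.50000000e-02,
        2.00000000e-02,  2.50000000e-02,  3.00000000e-02,  3.50000000e-02,
        4.00000000e-02,  4.50000000e-02,  5.00000000e-02,  5.50000000e-02,
        6.00000000e-02,  6.50000000e-02,  7.00000000e-02,  7.50000000e-02,
        8.00000000e-02,  8.50000000e-02,  9.00000000e-02,  9.50000000e-02]))
 k [ 0.459 -0.192  0.035] [0.575 0.019 0.05 ] [ 0.501 -0.082  0.045]
side 85 [ 0.4701 -0.0903  0.0475] [ 0.5041 -0.0726  0.0702] [ 0.484  -0.0788  0.0572]
 top [ 0.4824 -0.08    0.0655]
 boxz (array([   0,    0,    0, 1149, 1015,  167,  154,  137,  148,  191,  196,
        321,  563,  929,  560,   16,   13,   26,    1,    0,    0,    0,
          0]), array([-2.00000000e-02, -1.50000000e-02, -1.00000000e-02, -5.00000000e-03,
        3.46944695e-18,  5.00000000e-03,  1.00000000e-02,  1.50000000e-02,
        2.00000000e-02,  2.50000000e-02,  3.00000000e-02,  3.50000000e-02,
        4.00000000e-02,  4.50000000e-02,  5.00000000e-02,  5.50000000e-02,
        6.00000000e-02,  6.50000000e-02,  7.00000000e-02,  7.50000000e-02,
        8.00000000e-02,  8.50000000e-02,  9.00000000e-02,  9.50000000e-02]))
 k [ 0.462 -0.291  0.035] [0.663 0.025 0.05 ] [ 0.52  -0.097  0.045]
```

View pics/scene0z.png

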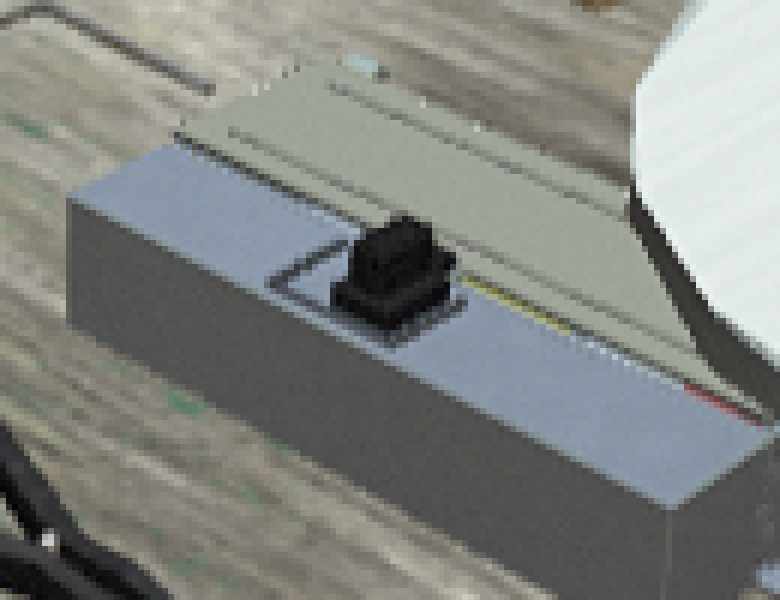

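View pics/side0z.png

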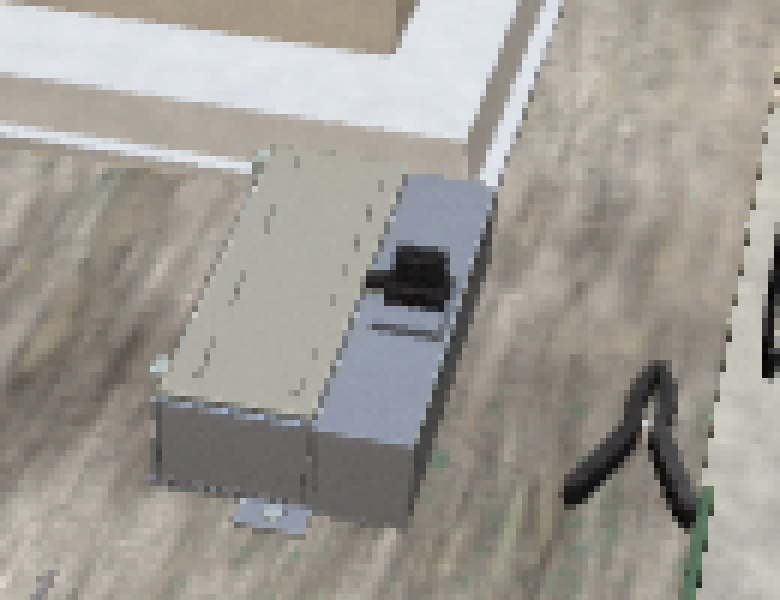

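```bash
python3 - <<'E'
import numpy as np,cv2
from h import *
s=np.load("scene0.npz"); P=cloud(s); d=np.load("side0.npz"); D=cloud(d)
# ledge front edge corners scene, ledge top fit
for u,v in [(273,269),(371,318),(284,257)]: print("sc",u,v,P[v,u].round(4))
for u,v in [(340,203),(322,202),(351,163)]: print("sd",u,v,D[v,u].round(4))
A=np.vstack([P.reshape(-1,3),D.reshape(-1,3)])
# box ledge+cover rectangle at z 0.04..0.05
m=(abs(A[:,2]-.0455)<.004)&(A[:,0]>.44)&(A[:,0]<.6)&(A[:,1]>-.2)&(A[:,1]<.04)
q=A[m][:,:2].astype(np.float32); print(m.sum(),cv2.minAreaRect(q))
# saw table near
for z0,z1 in [(.07,.1),(.1,.15),(.15,.2),(.2,.25),(.25,.3),(.3,.5)]:
    m=(A[:,2]>z0)&(A[:,2]<z1)&(A[:,0]>.3)&(A[:,0]<.9)&(A[:,1]>-.5)&(A[:,1]<.25)
    if m.sum(): print(z0,z1,m.sum(),A[m].min(0).round(3),A[m].max(0).round(3), "x<.6:",A[m&(A[:,0]<.6)].max(0,initial=-9).round(3))
# square box
for n,C,(u0,u1,v0,v1) in [("scene",P,(190,265,185,240)),("side",D,(220,300,240,315))]:
    Q=C[v0:v1,u0:u1].reshape(-1,3); m=(Q[:,2]>.035)&(Q[:,2]<.1)
    print("sq",n,Q[m].min(0).round(3),Q[m].max(0).round(3))
# two-view triangulation of ridge top centre
def ray(s,u,v):
    f=210/np.tan(np.radians(float(s["vfov"]))/2); r=s["R"].T@np.array([(u-s["cx"])/f,(v-s["cy"])/f,1]); return -s["R"].T@s["t"],r/np.linalg.norm(r)
# ridge top face centre: scene zoom (403,226)?, side zoom (422,256)
a,ra=ray(s,261+403/6-.5,235+228/6-.5); b,rb=ray(d,270+424/6-.5,130+255/6-.5)
M=np.stack([ra,-rb],1); k=np.linalg.lstsq(M,b-a,rcond=None)[0]; print("tri",a+k[0]*ra,b+k[1]*rb)
X=np.array([.4815,-.084,.0675]);print(proj(s,X),proj(d,X))
E
```

```text
sc 273 269 [0.4615 0.0151 0.0408]
sc 371 318 [ 0.4653 -0.1876  0.0441]
sc 284 257 [0.5555 0.0859 0.    ]
sd 340 203 [ 0.4631 -0.0036  0.0302]
sd 322 202 [0.5033 0.0199 0.0411]
sd 351 163 [ 0.4674 -0.1689  0.0474]
4582 ((0.519363522529602, -0.08402276039123535), (0.11873037368059158, 0.21495288610458374), 1.1287177801132202)
0.07 0.1 4512 [ 0.352 -0.452  0.07 ] [0.9  0.25 0.1 ] x<.6: [ 0.6   -0.077  0.1  ]
0.1 0.15 9350 [ 0.35 -0.46  0.1 ] [0.9  0.25 0.15] x<.6: [ 0.6   -0.301  0.15 ]
0.15 0.2 6227 [ 0.312 -0.448  0.15 ] [0.9  0.06 0.2 ] x<.6: [ 0.6   -0.211  0.2  ]
0.2 0.25 29967 [ 0.311 -0.468  0.2  ] [0.9   0.059 0.25 ] x<.6: [ 0.6  -0.21  0.25]
0.25 0.3 10466 [ 0.442 -0.38   0.25 ] [0.9  0.25 0.3 ] x<.6: [ 0.6   -0.316  0.3  ]
0.3 0.5 10510 [ 0.394 -0.395  0.3  ] [0.9   0.25  0.446] x<.6: [ 0.6   -0.315  0.446]
sq scene [0.503 0.22  0.035] [0.627 0.34  0.068]
sq side [0.506 0.226 0.035] [0.624 0.339 0.071]
tri [ 0.48449488 -0.08667632  0.06816812] [ 0.48229679 -0.08579936  0.06629425]
(np.float64(325.09649272438196), np.float64(272.91035656674245)) (np.float64(340.3710958399186), np.float64(172.0175784539111))
```

Both views agree: ridge centre is near (0.483, -0.086, 0.060), which fits the stated 60.5 mm. The box yaw is about 1°. The saw table lies at y < -0.21, so it's clear of the gripper. I'll move over the latch and turn the jaws along the slide direction.

```bash
python3 -m creep '{"claw":[4,4,4,4,4,4,4,4,4,4,4,4],"dp":[[-2,-2.3,0],[-5,-5.7,0],[-8.2,-9.3,0],[-11.4,-13,0],[-14.6,-16.6,0],[-17.8,-20.3,0],[-21,-24,0],[-24.2,-27.6,0],[-27.4,-31.3,0],[-30.6,-34.9,0],[-33.8,-38.6,0],[-37,-42.2,0]],"roll":[0,-0.03,-0.06,-0.1,-0.15,-0.2,-0.25,-0.28,-0.3,-0.32,-0.34,-0.351]}' 30; python3 - <<'E'
from station import manip
print(manip.sense())
E
```

```text
t: 1.35
tcp_pos: [0.4161, 0.0699, 0.2215]
tool_rot: [-0.01, 1.0, 0.0, 0.0]
force: [1.3, 0.4, -0.2]
finger_gap: 0.465
{'t': 1.35, 'q': array([-9.99907126e-02,  2.54382005e-01,  1.91585340e+00,  1.83702795e-04,
        9.71207219e-01, -1.69138432e+00]), 'qd': array([-1.07803959,  0.12120888, -0.19862967,  0.00552823,  0.05691222,
       -1.17004706]), 'tau': array([  3.67086433, -29.24196661, -12.9379043 ,  -0.12843351,
         0.15880165,   0.7333307 ]), 'tcp_pos': array([0.41610169, 0.06985843, 0.22148158]), 'tool_rot': array([-1.02466351e-02,  9.99947496e-01,  6.71159051e-05,  8.29075398e-05]), 'force': array([ 1.32470325,  0.38516962, -0.21285254]), 'ft_torque': array([0.02733762, 0.01133941, 0.01610827]), 'finger_gap': 0.4649643593294703}
```

```bash
python3 -m creep '{"claw":[4,4,4,4,4,4,4],"dp":[[-1.3,-3.4,1.2],[-2.6,-6.8,3],[-3.9,-10.2,5],[-5.2,-13.4,7],[-6,-15.4,8],[-6.1,-15.8,8],[-6.1,-15.8,8]],"roll":[0,0,0,0,0,0,0]}'; python3 - <<'E'
from station import manip,imaging
import cv2,numpy as np
st=manip.sense();print(st["tcp_pos"],st["tool_rot"],st["force"],st["finger_gap"])
for n in ["scene","side","wrist"]:
    s=imaging.snapshot(n); np.savez(f"{n}1.npz",**s); cv2.imwrite(f"pics/{n}1.png",s["image"][:,:,::-1])
E
```

```text
t: 2.05
tcp_pos: [0.4797, -0.0851, 0.1412]
tool_rot: [-0.009, 1.0, 0.0, -0.001]
force: [0.1, 0.3, -0.2]
finger_gap: 0.469
[ 0.47972943 -0.0851424   0.14120242] [-9.40022527e-03  9.99955635e-01  3.26077418e-04 -5.08152550e-04] [ 0.06999621  0.32102867 -0.19544371] 0.46866289299915725
```

View pics/wrist1.png

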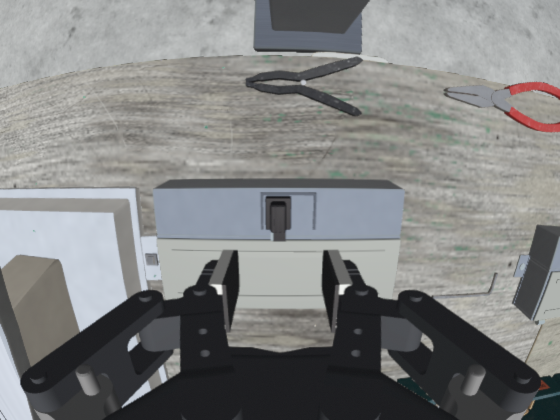

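View pics/scene1.png

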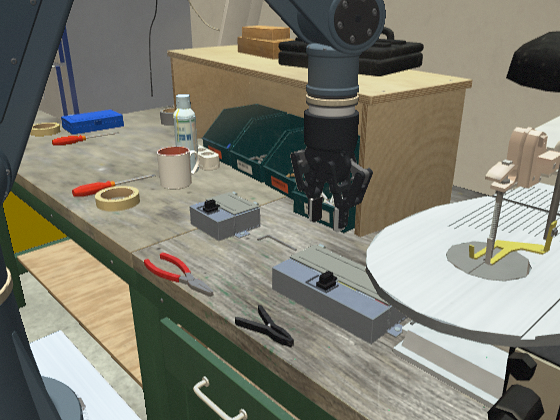

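View pics/side1.png

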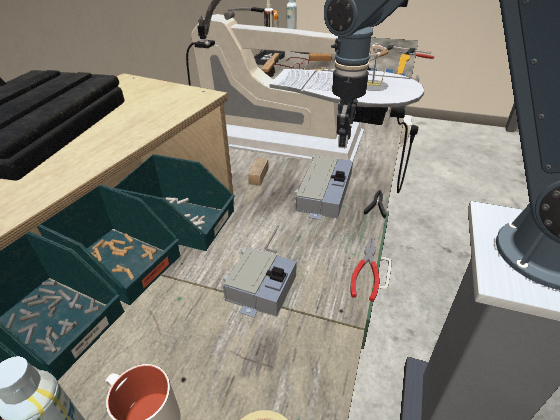

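The wrist view shows the box edges level, so the yaw is matched. The latch is at (278,214), midway between the pads at about (235,275) and (326,275). Next I'll measure the ridge and fingertips from this view.

```bash
cat >> h.py <<'E'
def fcloud(s):
    h,w=s["z_map"].shape; f=h/2/np.tan(np.radians(float(s["vfov"]))/2)
    v,u=np.mgrid[:h,:w]; a=u-s["cx"]; b=v-s["cy"]; r=np.hypot(a,b)+1e-9; th=r/f; z=s["z_map"]
    k=np.tan(th)/r
    return (np.stack([a*k*z,b*k*z,z],-1)-s["t"])@s["R"]
E
python3 - <<'E'
import numpy as np,cv2
from h import *
s=np.load("wrist1.npz"); P=fcloud(s); im=s["image"].astype(int)
for nm,(u0,u1,v0,v1) in {"latch":(262,296,192,242)}.items():
    Q=P[v0:v1,u0:u1].reshape(-1,3);C=im[v0:v1,u0:u1].reshape(-1,3).max(1)
    m=(Q[:,2]>.063)&(Q[:,2]<.08);print("ridge top",m.sum(),Q[m].min(0).round(4),Q[m].max(0).round(4),np.median(Q[m],0).round(4))
    m=(Q[:,2]>.049)&(Q[:,2]<.057);print("base",m.sum(),Q[m].min(0).round(4),Q[m].max(0).round(4))
for nm,(u0,u1,v0,v1) in {"L":(195,245,235,350),"R":(315,370,235,350)}.items():
    Q=P[v0:v1,u0:u1].reshape(-1,3); m=(Q[:,2]>.085)&(Q[:,2]<.3); print(nm,m.sum(),Q[m].min(0).round(4),Q[m].max(0).round(4)); t=m&(Q[:,2]<Q[m][:,2].min()+.01); print(Q[t].mean(0),t.sum(), "inner y",Q[t].min(0)[1],Q[t].max(0)[1])
for u,v in [(160,236),(400,236),(158,190),(402,190)]: print(u,v,P[v,u].round(4))
c=s["image"][170:345,180:380,::-1]; cv2.imwrite("pics/wrist1z.png",cv2.resize(c,None,fx=3.4,fy=3.4,interpolation=cv2.INTER_NEAREST))
E
```

```text
ridge top 486 [ 0.4717 -0.0922  0.0632] [ 0.4933 -0.08    0.0697] [ 0.482  -0.0862  0.0671]
base 542 [ 0.4695 -0.0988  0.049 ] [ 0.5073 -0.0721  0.057 ]
L 3665 [ 0.4119 -0.1188  0.1525] [ 0.4919 -0.0862  0.2941]
[ 0.47625704 -0.10689359  0.15888062] 196 inner y -0.11721687440019563 -0.10407013031087568
R 3932 [ 0.4119 -0.0862  0.1527] [ 0.4917 -0.0511  0.2941]
[ 0.47509086 -0.06247266  0.15907894] 210 inner y -0.06507865368738597 -0.05233057339779295
160 236 [ 0.4119 -0.0862  0.2941]
400 236 [0.5038 0.0192 0.0433]
158 190 [ 0.4674 -0.1855  0.0446]
402 190 [0.4633 0.0156 0.0439]
```

View pics/wrist1z.png

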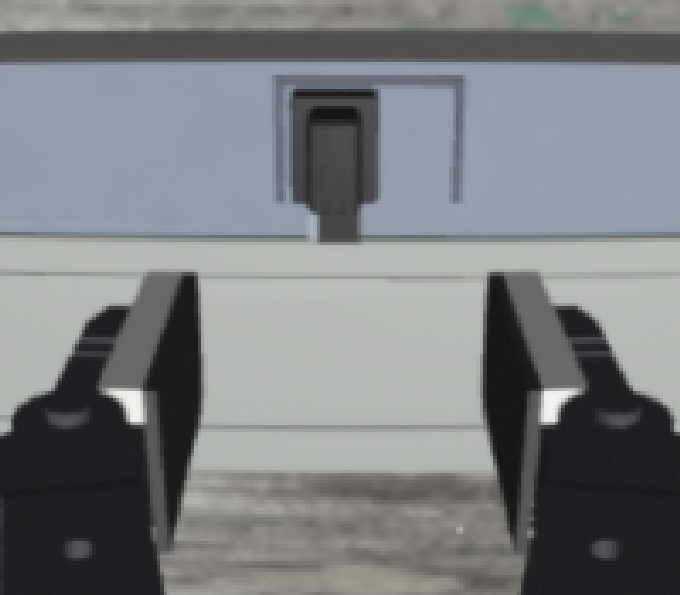

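```bash
python3 - <<'E'
import numpy as np
from h import *
s=np.load("wrist1.npz"); f=210/np.tan(np.radians(float(s["vfov"]))/2); C=-s["R"].T@s["t"]; P=fcloud(s); print("C",C)
def at_x(u,v,x):
    a=u-s["cx"];b=v-s["cy"];r=np.hypot(a,b);th=r/f
    d=s["R"].T@np.array([np.sin(th)*a/r,np.sin(th)*b/r,np.cos(th)]); return C+d*(x-C[0])/d[0]
for zu,zv in [(148,274),(198,274),(488,274),(538,274),(105,388),(580,388),(160,550)]:
    u,v=180+zu/3.4,170+zv/3.4
    print(zu,zv,"near face",at_x(u,v,.469).round(4),"far",at_x(u,v,.491).round(4), s["z_map"][int(v)+2,int(u)])
    
for v in range(240,330,8): print(v,P[v,[222,228,234,238]].round(3).tolist())
E
```

```text
C [ 0.41189275 -0.08616242  0.29408998]
148 274 near face [ 0.469  -0.1103  0.1607] far [ 0.491  -0.1196  0.1094] 0.1439243
198 274 near face [ 0.469  -0.1037  0.1602] far [ 0.491  -0.1105  0.1086] 0.26175305
488 274 near face [ 0.469  -0.0652  0.1583] far [ 0.491  -0.0571  0.106 ] 0.14897305
538 274 near face [ 0.469  -0.0583  0.1582] far [ 0.491  -0.0476  0.1058] 0.14356597
105 388 near face [ 0.469  -0.1099  0.1921] far [ 0.491  -0.1191  0.1528] 0.112421535
580 388 near face [ 0.469  -0.059   0.1902] far [ 0.491  -0.0485  0.1502] 0.11081013
160 550 near face [ 0.469  -0.1     0.2198] far [ 0.491  -0.1053  0.1912] 0.34443006
240 [[0.508, -0.131, 0.049], [0.507, -0.126, 0.049], [0.507, -0.121, 0.049], [0.507, -0.118, 0.049]]
248 [[0.514, -0.132, 0.05], [0.514, -0.127, 0.05], [0.514, -0.122, 0.05], [0.513, -0.118, 0.051]]
256 [[0.47, -0.11, 0.165], [0.47, -0.108, 0.164], [0.47, -0.105, 0.165], [0.52, -0.118, 0.051]]
264 [[0.469, -0.109, 0.174], [0.47, -0.107, 0.173], [0.473, -0.105, 0.166], [0.479, -0.105, 0.153]]
272 [[0.471, -0.108, 0.178], [0.47, -0.105, 0.18], [0.476, -0.105, 0.167], [0.483, -0.105, 0.155]]
280 [[0.47, -0.107, 0.186], [0.471, -0.105, 0.184], [0.479, -0.105, 0.17], [0.485, -0.104, 0.159]]
288 [[0.471, -0.106, 0.19], [0.474, -0.105, 0.185], [0.482, -0.105, 0.171], [0.489, -0.104, 0.16]]
296 [[0.474, -0.106, 0.191], [0.477, -0.105, 0.187], [0.485, -0.105, 0.172], [0.559, -0.119, 0.051]]
304 [[0.477, -0.106, 0.192], [0.479, -0.104, 0.19], [0.489, -0.105, 0.173], [0.568, -0.12, 0.049]]
312 [[0.481, -0.107, 0.192], [0.482, -0.105, 0.19], [0.491, -0.104, 0.177], [0.611, -0.127, -0.001]]
320 [[0.464, -0.101, 0.221], [0.485, -0.105, 0.191], [0.621, -0.132, -0.0], [0.621, -0.128, -0.0]]
328 [[0.463, -0.1, 0.227], [0.49, -0.105, 0.19], [0.632, -0.133, 0.0], [0.633, -0.128, -0.001]]
```

```bash
python3 - <<'E'
import numpy as np
from h import *
for n in ["scene","side"]:
    s=np.load(n+"1.npz"); P=cloud(s)
    m=(abs(P[...,0]-.48)<.06)&(abs(P[...,1]+.085)<.08)&(P[...,2]>.08)&(P[...,2]<.3)
    v,u=np.nonzero(m); Q=P[m]
    print(n,len(Q),"lowest",np.sort(Q[:,2])[:8].round(3))
    for z0 in np.arange(.1,.26,.01):
        k=(Q[:,2]>=z0)&(Q[:,2]<z0+.01)
        if k.sum(): print(round(z0,2),k.sum(),Q[k].min(0).round(3)[:2],Q[k].max(0).round(3)[:2],"rows",v[k].min(),v[k].max(),"u",u[k].min(),u[k].max())
    print(proj(s,np.array([.48,-.085,.1412])))
E
```

```text
scene 4843 lowest [0.151 0.151 0.152 0.152 0.152 0.152 0.153 0.153]
0.15 105 [ 0.467 -0.118] [ 0.49  -0.053] rows 214 231 u 308 346
0.16 169 [ 0.467 -0.12 ] [ 0.49  -0.052] rows 209 228 u 308 347
0.17 189 [ 0.467 -0.121] [ 0.491 -0.051] rows 202 221 u 308 348
0.18 188 [ 0.467 -0.121] [ 0.492 -0.052] rows 196 215 u 308 348
0.19 187 [ 0.463 -0.136] [ 0.493 -0.037] rows 190 209 u 298 360
0.2 393 [ 0.464 -0.141] [ 0.494 -0.031] rows 179 207 u 296 363
0.21 358 [ 0.46  -0.144] [ 0.496 -0.028] rows 173 201 u 294 365
0.22 457 [ 0.46  -0.147] [ 0.497 -0.024] rows 167 195 u 293 367
0.23 448 [ 0.46  -0.151] [ 0.497 -0.022] rows 162 188 u 291 370
0.24 510 [ 0.459 -0.153] [ 0.494 -0.019] rows 155 182 u 290 372
0.25 582 [ 0.459 -0.153] [ 0.495 -0.021] rows 150 176 u 291 372
(np.float64(326.4712757681286), np.float64(231.13126599864248))
side 1040 lowest [0.152 0.153 0.154 0.154 0.155 0.155 0.155 0.155]
0.15 22 [ 0.47  -0.109] [ 0.49  -0.053] rows 136 148 u 338 350
0.16 42 [ 0.469 -0.107] [ 0.49  -0.046] rows 133 146 u 338 350
0.17 41 [ 0.469 -0.107] [ 0.491 -0.047] rows 129 142 u 338 350
0.18 46 [ 0.469 -0.11 ] [ 0.491 -0.048] rows 125 139 u 338 351
0.19 10 [ 0.467 -0.114] [ 0.488 -0.034] rows 123 135 u 338 352
0.2 61 [ 0.466 -0.125] [ 0.493 -0.029] rows 117 134 u 336 353
0.21 35 [ 0.463 -0.103] [ 0.49  -0.027] rows 115 131 u 337 354
0.22 62 [ 0.463 -0.109] [ 0.49  -0.022] rows 111 128 u 337 355
0.23 66 [ 0.463 -0.102] [ 0.493 -0.019] rows 109 124 u 337 355
0.24 94 [ 0.461 -0.14 ] [ 0.5   -0.016] rows 98 121 u 337 357
0.25 151 [ 0.461 -0.11 ] [ 0.501 -0.015] rows 98 117 u 337 357
(np.float64(343.5128715966045), np.float64(146.54924592282808))
```

All three cameras put the fingertips at z ≈ 0.154, while the reported TCP z of 0.141 would put them near 0.122. The cameras agree with each other, and they also get the bench (0) and ledge (0.045) heights right. I'll go by the cameras, descend in stages and re-measure.

```bash
python3 -m creep '{"claw":[4,4,4,4,4],"dp":[[0,0,2],[0,0,4.5],[0,0,6.5],[0,0,7.5],[0,0,7.5]],"roll":[0,0,0,0,0]}'; cat > tip.py <<'E'
import sys,numpy as np,cv2
from station import manip,imaging
from h import *
tag=sys.argv[1]
st=manip.sense();print(st["t"],st["tcp_pos"],st["force"],st["finger_gap"])
x,y,_=st["tcp_pos"]
for n in ["scene","side","wrist"]:
    s=imaging.snapshot(n); np.savez(f"{n}{tag}.npz",**s)
    P=fcloud(s) if n=="wrist" else cloud(s)
    m=(abs(P[...,0]-x)<.015)&(abs(abs(P[...,1]-y)-.026)<.009)&(P[...,2]>.051)&(P[...,2]<.2)
    print(n,"pads low z",np.sort(P[m][:,2])[:12].round(4))
    cu,cv={"scene":(326,270),"side":(335,170),"wrist":(280,240)}[n]
    cv2.imwrite(f"pics/{n}{tag}.png",cv2.resize(s["image"][cv-60:cv+60,cu-80:cu+80,::-1],None,fx=5,fy=5,interpolation=cv2.INTER_NEAREST))
E
python3 tip.py 2
```

```text
t: 2.7
tcp_pos: [0.4792, -0.0838, 0.0659]
tool_rot: [-0.011, 1.0, 0.0, -0.001]
force: [-0.2, 0.7, 0.5]
finger_gap: 0.467
2.7 [ 0.47919759 -0.08381515  0.06592021] [-0.21474703  0.69655388  0.54943017] 0.4670808641053358
scene pads low z [0.0761 0.0765 0.0765 0.0768 0.0768 0.077  0.077  0.0773 0.0775 0.0775
 0.0775 0.0777]
side pads low z [0.0773 0.0775 0.0785 0.0786 0.0793 0.0793 0.0798 0.0803 0.0805 0.0813
 0.0815 0.0818]
wrist pads low z [0.0777 0.0777 0.078  0.0782 0.0783 0.0786 0.0786 0.0788 0.0789 0.0791
 0.0792 0.0792]
```

View pics/scene2.png

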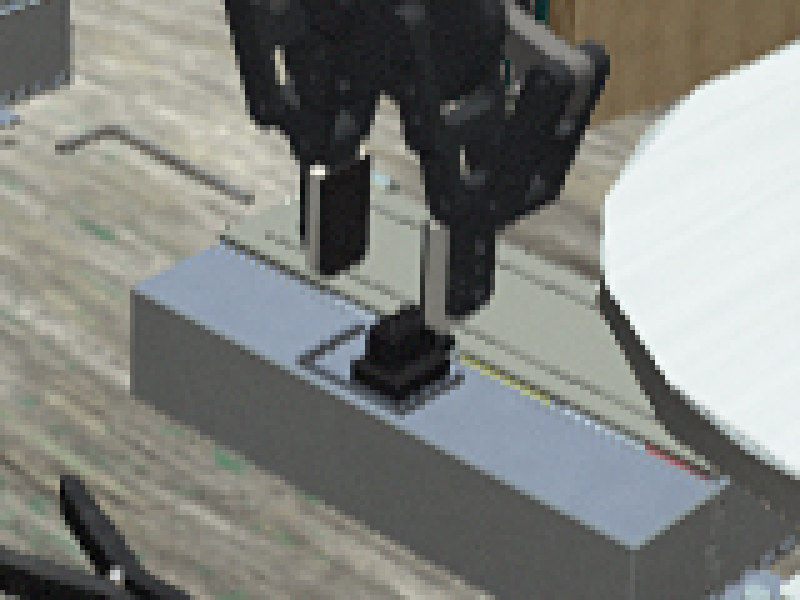

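View pics/wrist2.png

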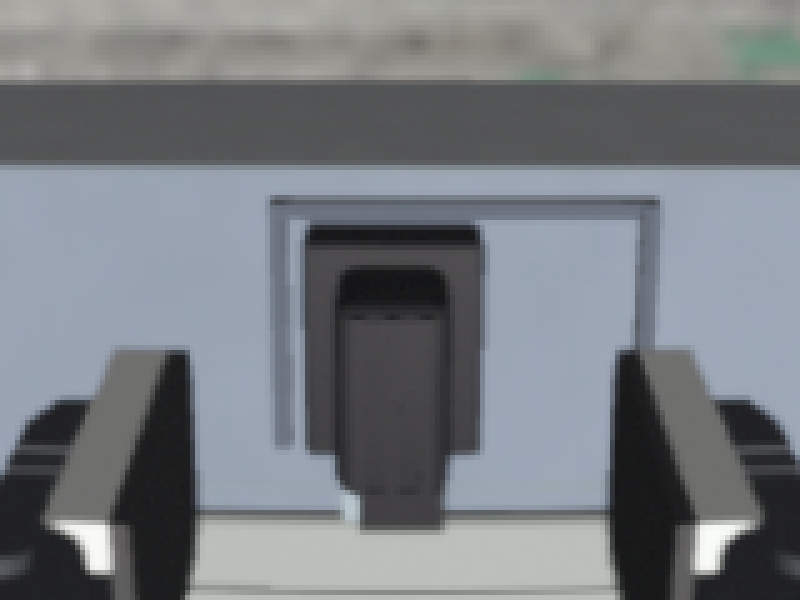

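The view confirms that the tips, at about (340,270) and (450,320), are still above the ridge and straddle it. The ridge top is at 0.067 and the tips at 0.0765. I'll go down 19 mm, to about 0.0575.

```bash
python3 -m creep '{"claw":[4,4,4,4],"dp":[[0,0,0.7],[0,0,1.4],[0,0,1.9],[0,0,1.9]],"roll":[0,0,0,0]}'; python3 tip.py 3
```

```text
t: 3.25
tcp_pos: [0.4794, -0.0848, 0.0466]
tool_rot: [-0.01, 1.0, 0.0, -0.001]
force: [-0.1, 0.2, 0.6]
finger_gap: 0.465
3.25 [ 0.47944776 -0.08475821  0.04663724] [-0.14009327  0.19956363  0.57690862] 0.46456013655244516
scene pads low z [0.0568 0.0569 0.0572 0.058  0.0581 0.0581 0.0581 0.0583 0.0584 0.0584
 0.0585 0.0587]
side pads low z [0.0586 0.0595 0.0597 0.0597 0.0597 0.0598 0.0599 0.0609 0.0612 0.0627
 0.0628 0.0639]
wrist pads low z [0.0567 0.0576 0.0579 0.0583 0.0584 0.0585 0.0588 0.0589 0.0589 0.0591
 0.0592 0.0592]
```

View pics/scene3.png

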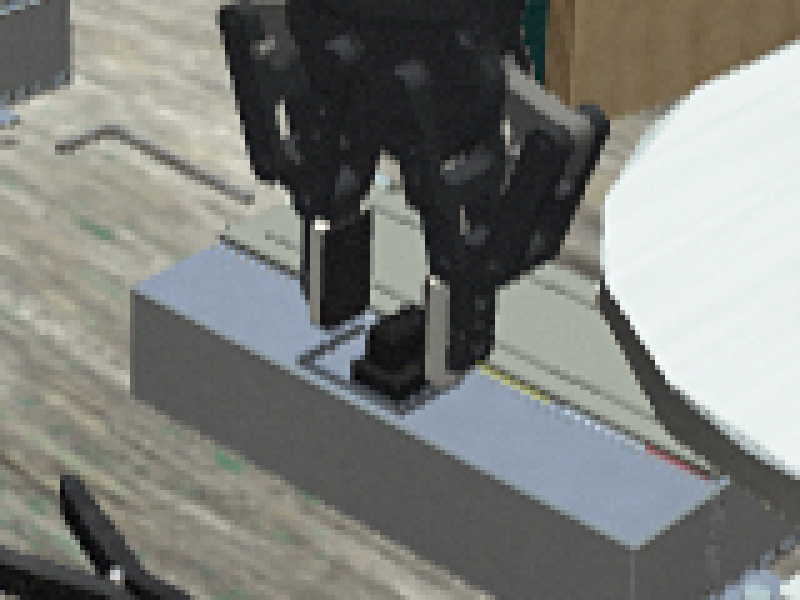

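The pads now straddle the ridge, with tips at about 0.0575. I'll push along +y slowly with the right-hand pad.

```bash
python3 -m creep '{"claw":[4,4,4,4,4,4,4,4,4],"dp":[[0,0.4,0],[0,0.8,0],[0,1.1,0],[0,1.3,0],[0,1.5,0],[0,1.7,0],[0,1.9,0],[0,2,0],[0,2,0]],"roll":[0,0,0,0,0,0,0,0,0]}'; python3 tip.py 4 |head -1
```

```text
t: 4.3
tcp_pos: [0.4796, -0.0649, 0.0475]
tool_rot: [-0.01, 1.0, -0.0, 0.0]
force: [-1.3, -2.4, 2.3]
finger_gap: 0.465
4.3 [ 0.47959133 -0.06493175  0.04749702] [-1.30748455 -2.38547829  2.26041149] 0.46495175025867336
```

View pics/wrist4.png

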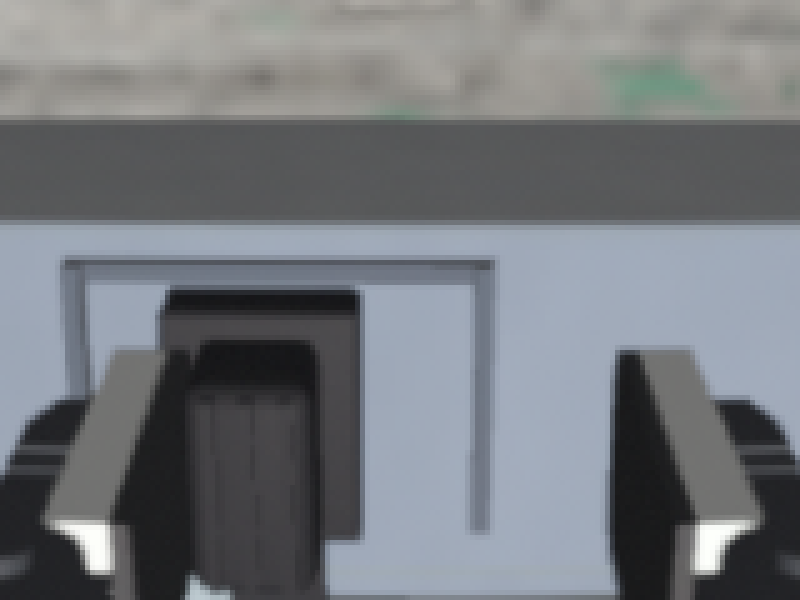

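The left pad in the picture, at (185,450), is against the ridge, and the latch has moved about 7 mm with -2.4 N of reaction. I'll push on towards release.

```bash
python3 -m creep '{"claw":[4,4,4,4],"dp":[[0,0.2,0],[0,0.4,0],[0,0.55,0],[0,0.55,0]],"roll":[0,0,0,0]}'; python3 tip.py 5 |head -1
```

```text
t: 4.85
tcp_pos: [0.4796, -0.0591, 0.0474]
tool_rot: [-0.01, 1.0, 0.0, 0.0]
force: [-1.9, -1.7, 0.9]
finger_gap: 0.472
4.85 [ 0.47956356 -0.0591408   0.04741229] [-1.89052844 -1.71698033  0.88039453] 0.47234189433328794
```

View pics/wrist5.png

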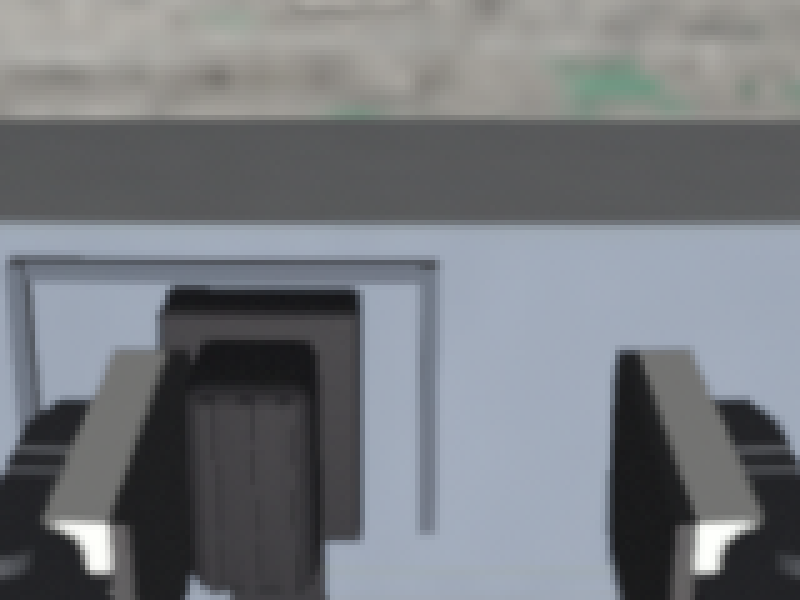

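View pics/scene5.png

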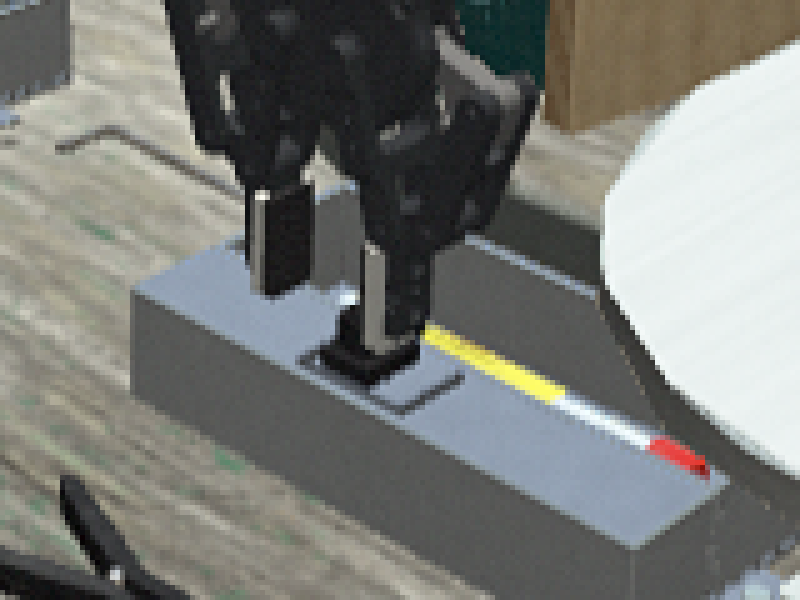

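The cover has let go and is swinging up, with the box interior and blades visible at (490,370). I'll hold for a second while it opens.

```bash
python3 -m creep '{"claw":[4,4,4,4,4,4,4,4,4,4],"dp":[[0,0,0],[0,0,0],[0,0,0],[0,0,0],[0,0,0],[0,0,0],[0,0,0],[0,0,0],[0,0,0],[0,0,0]],"roll":[0,0,0,0,0,0,0,0,0,0]}'; python3 tip.py 6 |head -1
```

```text
t: 6.0
tcp_pos: [0.4796, -0.0595, 0.0474]
tool_rot: [-0.01, 1.0, -0.0, 0.0]
force: [-0.2, -2.9, 0.4]
finger_gap: 0.47
6.0 [ 0.47956013 -0.05946376  0.04742594] [-0.17324453 -2.89766835  0.40919783] 0.4703133291265695
```

View pics/side6.png

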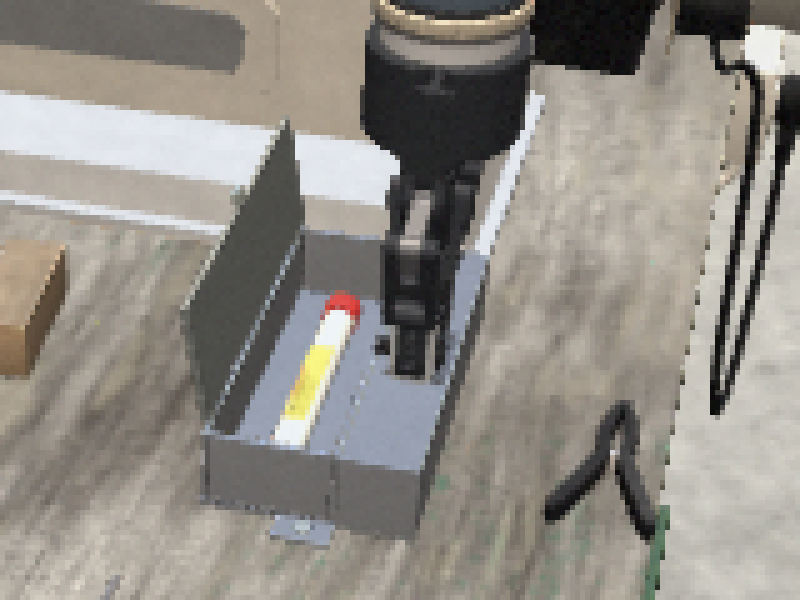

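The cover stands fully open at about (245,270). Next I'll let the latch back by moving -y, then lift and move away toward the robot.

```bash
python3 -m creep '{"claw":[4,4,4,4,4,4,4,4,4,4,4,4],"dp":[[0,-0.4,0],[0,-0.8,0],[0,-1.2,0],[0,-1.6,0],[0,-2,0],[0,-2.4,0],[0,-2.6,0],[0,-2.6,0],[0,-2.6,-0.5],[0,-2.6,-2],[0.3,-2.6,-4.5],[0.6,-2.6,-7.5]],"roll":[0,0,0,0,0,0,0,0,0,0,0,0]}'; python3 -m creep '{"claw":[4,4,4,4,4,4,4],"dp":[[0,0,-2],[0,0,-4],[0,0,-6],[0,2,-7],[0,4,-7],[0,5,-7],[0,5,-7]],"roll":[0,0,0,0,0,0,0]}'
python3 - <<'E'
from station import manip,imaging
import cv2,numpy as np
from h import *
for n in ["scene","side","wrist"]:
    s=imaging.snapshot(n); np.savez(f"{n}7.npz",**s); cv2.imwrite(f"pics/{n}7.png",s["image"][:,:,::-1])
    P=fcloud(s) if n=="wrist" else cloud(s)
    m=(P[...,0]>.465)&(P[...,0]<.497)&(abs(P[...,1]+.08)<.04)&(P[...,2]>.061)&(P[...,2]<.075)
    if m.sum(): print(n,"ridge",m.sum(),P[m].mean(0).round(4))
    m=(P[...,0]>.52)&(P[...,0]<.63)&(P[...,1]<.01)&(P[...,1]>-.15)&(P[...,2]>.06)&(P[...,2]<.13)
    if m.sum()>50:
        q=P[m]; A=np.c_[q[:,2],q[:,1],np.ones(len(q))]; c=np.linalg.lstsq(A,q[:,0],rcond=None)[0]; print(" cover",m.sum(),"tilt past vertical",np.arctan(c[0]),"top",q[:,2].max())
print(manip.sense()["force"])
E
```

```text
t: 7.35
tcp_pos: [0.4731, -0.085, 0.1227]
tool_rot: [-0.01, 1.0, 0.001, -0.001]
force: [0.3, -0.1, -0.4]
finger_gap: 0.469
t: 8.05
tcp_pos: [0.4723, -0.0343, 0.1924]
tool_rot: [-0.011, 1.0, 0.0, -0.0]
force: [-0.2, -0.8, -0.7]
finger_gap: 0.466
scene ridge 87 [ 0.4793 -0.0876  0.0651]
 cover 1649 tilt past vertical 0.18419481655550443 top 0.12300165004697818
side ridge 39 [ 0.4821 -0.082   0.0659]
 cover 456 tilt past vertical 0.19490878593424393 top 0.12325389660475654
wrist ridge 341 [ 0.482 -0.086  0.067]
 cover 4163 tilt past vertical 0.18555011661159085 top 0.12342419297251181
[0.35078027 0.45817584 0.13619937]
```

View pics/scene7.png

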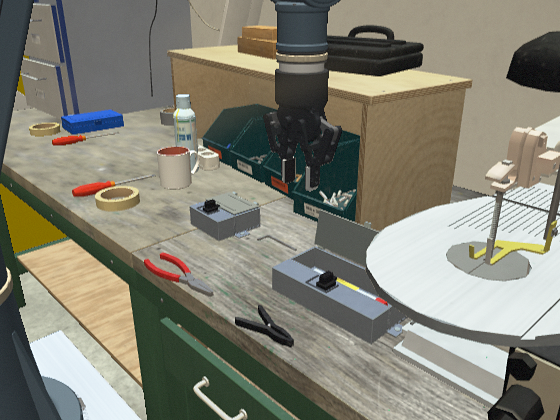

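View pics/side7.png

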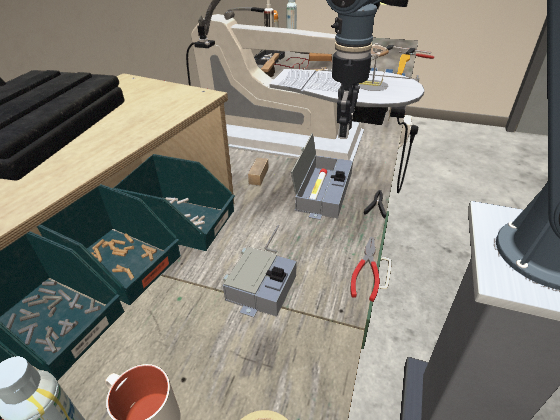

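The long box's cover stands open at 1.57 + 0.185 ≈ 1.755 rad: scene (345,238), side (305,165). The latch is back at y = -0.086. The square box is shut at scene (225,215), and the arm is clear.

```bash
python3 -c "
from station import workorder
print(workorder.sign_off())"
```

```text
the job is handed in; nothing more can be done
None
```

The long box is open and the job is handed in at about 8.2 s of the 29 s allowed. I pushed its latch to the left with one finger pad until the cover sprang open. I waited for the cover to finish, let the latch spring back, then lifted the arm clear.

**Last checks:**
- **Cover:** all three cameras put the long cover at about 1.755 rad, against 1.75 for fully open.
- **Latch:** its ridge is back where it started, within a few millimetres (y ≈ -0.086 in the wrist view).
- **Square box:** it looked shut in the scene and side views, and I never went near it.
- **Forces:** the end-of-move readings stayed under about 4 N, and the force was near zero once the arm was clear.

**One disagreement:** the reported tool height did not match the cameras. The fingertips stood about 32 mm higher than the reported height and the stated 19 mm fingertip offset imply. The three cameras agreed with each other and with the known bench and ledge heights, so I used their measurements and came down in stages.

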